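# Roll the green tin back up the tin rack past its keeper

## Task

The green tin has been let down to the front lip of the tilted tin rack: nudge it gently back up its own lane, over the orange spring flap, until it is home between the flap and the back stop, with the flap sprung up behind it so that it cannot roll back down. Only push it along the lane: do not lift it, and do not flick it or send it running. Leave the red and the yellow tin at the front of their lanes and the other things on the table where they are.

Things in the scene. Friction and masses are not known exactly. Their poses are not given: they have to be found in the camera images.
- green_tin_center (a point): Centre of the green-labelled tin with bright metal ends: a closed food tin, 54 mm across and 90 mm long, about 220 g, lying on its side across one of the rack's three lanes (which lane varies). It rests by its own weight against the lane's front lip and rolls freely up and down the lane. At the start its centre is at x = -84, z = 27 mm in the chute's frame and its near side overhangs the lip.
- red_tin_center (a point): Centre of the red tin, the same size, lying at the front of another lane. To be left there.
- yellow_tin_center (a point): Centre of the yellow tin, the same size, lying at the front of the third lane. To be left there.
- chute: Tilted sheet-metal chute of the fixed tin rack, open above. Origin: on the floor of the middle lane, half-way along, 45 mm over the table. x: along the lanes, uphill (8 degrees), away from the robot; y: across, to the left; z: square to the floor. Three lanes with middles at y = 97, 0, -97 mm, each 94 mm wide inside; walls beside them 3 mm thick, 32 mm high over the floor.
- front_lip (a point): Foot of the front lip of the middle lane (chute x = -105 mm, y = 0, z = 0); the other lanes are alike, 97 mm to either side. The lip is two tabs, 10 mm high, 3 mm thick, 20 mm wide, one at each side of the lane; the 54 mm between them is open. A tin lying at the lip overhangs it in front by about 3 mm.
- back_stop (a point): Foot of the back stop's face in the middle lane (chute x = 105 mm, y = 0, z = 0). The stop is a plate across all lanes, 42 mm high. A tin pushed home against it has its centre 27 mm short of it, at chute x = 78 mm.
- flap_edge (a point): Free edge of the raised orange keeper flap in the middle lane (chute x = 48, y = 0, z = 9 mm); the other lanes are alike. Each flap is 78 mm wide, hinged in the floor at x = 15 mm, rising uphill. A tin rolled uphill presses it flat with a few newtons; by 9 mm short of the stop, or sooner, the flap springs up behind it, and the tin, let go, settles back on the edge, centre at about x = 68 mm.
- keeper_left (a joint): Angle of the keeper flap in the left lane (y = +97 mm), rad: 0 = up, grows as it is pressed down, 0.27 = flat in the floor. A light spring lifts it.
- keeper_middle (a joint): The same for the middle lane's flap (y = 0).
- keeper_right (a joint): The same for the right lane's flap (y = -97 mm).
- lacquer_bowl: Black bowl with red inside, 116 mm across, 62 mm high, left of the rack. Origin under its middle. A bystander.
- spice_pot: White spice pot with a blue lid, 48 mm across, 85 mm high, right of the rack. Origin under its middle. A bystander.
- soy_bottle: Amber glass bottle with a red cap, 54 mm across, 150 mm high, right and behind. Origin under its middle. A bystander.
- tumbler: Clear glass tumbler, 72 mm across, 85 mm high, left and behind. Origin under its middle. A bystander.
- board: Wooden sushi board on two feet, 180 x 280 mm, 42 mm high, to the left. Origin under its middle. A bystander.
- knife: Kitchen knife, 240 mm long, lying on the board. A bystander.
- dish: White and blue rectangular dish, 180 x 210 mm, 18 mm high, to the right. Origin under its middle. A bystander.
There are look-alikes about, which are no part of the job. What is shaped like the part that bears yellow_tin_center but pink or purple is not meant.

How it is judged:
By the outcome, as a careful person would: the job done as asked, in the order asked, and still so for the second after the job is handed in, with the robot touching nothing.
It also fails if it takes over 38 s, if anything falls off the work surface, if the arm or the gripper's body presses on something with over 40 N, if the wrist force passes 120 N, or if a joint passes its speed limit or range.

## Robot

A 6-joint arm with a two-finger parallel gripper is mounted at the origin on the work surface. World frame = base frame: x ahead of the robot, y to its left, z up, the work surface at z = 0. Lengths are in m, angles in rad, forces in N, time in s.
With the tool pointing down it reaches from about 0.35 to 0.975 m from the base axis. Payload 7.1 kg.
Tool frame: the origin (TCP) lies midway between the tips of the shut fingers; the grasp point (between the pads) lies 19 mm behind it; y points along the fingers, x is the direction in which the jaws open and shut, and the axes are right-handed (so a half turn about y gives the same grasp; the last joint's range is limited). The gripper opens to 88 mm and grips with 3 to 60 N. Pads are 20 mm wide; open, the fingers measure 115 mm over their backs; the gripper's body (75 mm by 178 mm) begins 61 mm behind the grasp point.
Start: joints at [1.317, 0.423, 1.63, -0, 1.089, -0.019], TCP at [0.145, 0.608, 0.223] pointing down, gripper open.
Joint ranges: [-3, 3], [-0.9, 2.11], [0.09, 2.58], [-1.31, 4.45], [0.11, 2.69], [-2.54, 2.54]. Speed limits (rad/s): [2.39, 2.39, 3.01, 3.14, 3.14, 3.14].

## Interface

Orientations are given as a unit quaternion [w, x, y, z].
In Python, from plant import manip gives the robot as it stands.
- The arm moves only by the tool play_rows, never from a script. Its argument "moves" is text: rows parted by semicolons, each of 7 numbers parted by spaces: the shift along the world's x, y, z in cm, then the turn, a rotation vector about the world's x, y, z in rad, then the opening, from 0 (shut) to 1 (fully open). In form: tx ty tz rx ry rz fingers; .... A call has exactly 10 rows; each row is the pose to reach, as a shift and turn from the pose commanded when the call began; what a row does not reach only later rows make up. A row lasts 1/10 s, in which the tool goes at most 50 mm and 8.59 degrees, less where a joint would pass 70% of its speed; a pose out of reach is approached as far as the arm can. A call with a gripper value outside its range is refused whole. The fingers move at their own pace and stop on an object; "squeeze" is the grip in N (left out, the last holds). Time passes only in rows, so rows that repeat a pose let the fingers close, or fill a call up. It gives the time, the measured TCP pose, the force and the opening at its end, in the units of the state.
- manip.observe(): the state, without advancing time (a new reading comes with each control period).
- manip.get_image(name): name is "side" or "top" or "wrist"; returns (picture, depth): 420x560x3 uint8, red, green, blue; 420x560 float32, m along the optical axis (not along the pixel's ray), 0 where there is no reading.
- manip.camera_info(name): a dict with "mtx" (3x3 intrinsics, pixels), "R" (3x3) and "t" (3): a world point X has camera coordinates R X + t. Camera axes: x right, y down, z forward; pixel columns grow to the right and rows downward; lengths in m; the calibration is good to about 2 mm. A picture is of the moment at which its call begins: read the wrist's pose just before it. camera_info takes no time and is no camera call; for the wrist camera it gives the pose at the moment of the call.
- manip.close_job(): hands the job in, once; it reports no verdict.
Trained networks look in the newest picture that a camera, given by its name, has taken for a name from the list of things; names that differ only in an ending like _2 or _b are one class to them, and where a whole thing is asked for, a point or a joint stands for the part that bears it (a point fixed in the world has none). Each returns a list of dicts, best first, with "p" (0 to 1); they miss things now and then, are a little off and sometimes report something else, mostly with a low value. They report only what shows in the picture. A call takes as long as a camera call. They do not tell look-alikes from the thing itself.
- manip.masks_of(camera, target): "mask" (420x560 bool, what is visible of it) and "location" ([row, column] in pixels, amid what is visible of it).
The state is a dict: "t": time; "q": joint angles; "qd": joint speeds; "tau": joint torques, N m; "position": TCP position; "eef_rot": TCP orientation; "ft_force": force on the tool from outside, world axes, zero at the start; "wrist_torque": the same for the moment, N m; "gripper_width": opening from 0.0 (shut) to 1.0 (fully open).
Only numpy, scipy, OpenCV 4.12 (cv2) and the standard library are available. Lean on these libraries where they do the work, as an engineer would, in place of code of your own. Each camera call takes 0.05 s, during which the arm holds its last target.

## Working session

There is one attempt and no reset: what is moved stays moved. The work goes in short steps, Python scripts to look and compute and a tool call to move; the robot and the scene stay as the last step left them, time stands still between calls to the robot, and variables do not carry over. Pictures are saved under pics/ and viewed, and the job is handed in when it is done.

Besides the shell and the picture viewer there is one more tool, called by a JSON object that holds its "name" and its "arguments". play_rows: Moves the arm, as the interface text tells. Its arguments: {"type":"object","properties":{"moves":{"type":"string"},"squeeze":{"type":"number"}},"required":["moves"]}

```bash
mkdir -p pics; ls; python3 - <<'E'
from plant import manip
import cv2,numpy as np
s=manip.observe()
print(s['t'],s['position'],s['eef_rot'],s['gripper_width'])
ims=[]
for c in ['side','top']:
    im,d=manip.get_image(c); cv2.imwrite(f'pics/{c}0.png',im[:,:,::-1]); np.save(f'pics/{c}0.npy',d)
    ci=manip.camera_info(c); print(c,ci['mtx'].tolist(),ci['R'].tolist(),ci['t'].tolist())
E
```

```text
pics
0.0 [0.14524069 0.60730131 0.22189704] [-0.55476826  0.55545968  0.4375689  -0.43844063] 1.0003879429517908
side [[432.6654459878168, 0.0, 276.15751406399426], [0.0, 432.6654459878168, 207.58759807481866], [0.0, 0.0, 1.0]] [[0.6952727218274715, -0.7185495700749529, 0.016803500460313852], [-0.40239014642059207, -0.4085138450228119, -0.8192671166892348], [0.5955484970564815, 0.5628525151136649, -0.5731657996461301]] [-0.34502567620115254, 0.2777203324129258, 0.9076770252092385]
top [[397.8861349647484, 0.0, 281.4833132761956], [0.0, 397.8861349647484, 207.06388974098758], [0.0, 0.0, 1.0]] [[0.02982326546301683, -0.9995524914745493, 0.002321556405391568], [-0.9787699676382826, -0.029674213120743816, -0.20280234595541513], [0.2027804805361641, 0.0037759585121753926, -0.9792169416686157]] [0.013432667162823235, 0.5426648658875831, 1.2795889340722808]
```

View pics/side0.png

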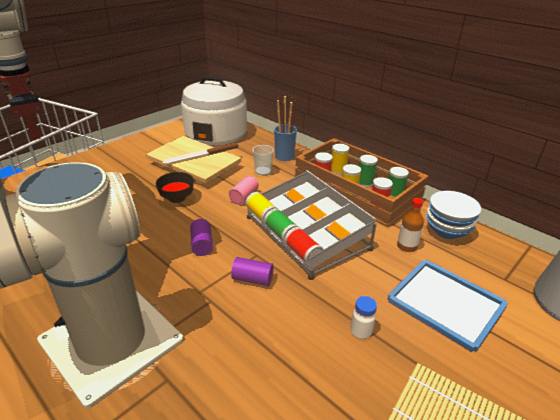

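View pics/top0.png

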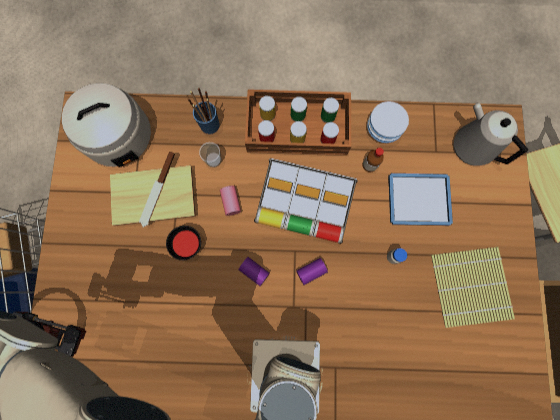

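Side view: the green tin is at about (279,222), in the middle lane. Yellow is on its left at (260,206) and red on its right at (302,243). The pink (243,190) and purple (201,236; 252,271) tins are look-alikes. The green lids in the crate (368,170; 398,180) are jars, not tins in a lane. Next I'll measure.

```bash
cat > h.py <<'E'
import numpy as np,cv2
from plant import manip
def back(c,uv,d):
    ci=manip.camera_info(c);K=np.array(ci['mtx']);R=np.array(ci['R']);t=np.array(ci['t'])
    uv=np.atleast_2d(uv).astype(float);d=np.atleast_1d(d)
    p=np.c_[(uv[:,0]-K[0,2])/K[0,0]*d,(uv[:,1]-K[1,2])/K[1,1]*d,d]
    return (p-t)@R
def proj(c,X):
    ci=manip.camera_info(c);K=np.array(ci['mtx']);q=np.atleast_2d(X)@np.array(ci['R']).T+np.array(ci['t'])
    q=q@K.T;return q[:,:2]/q[:,2:]
def ray(c,uv):
    ci=manip.camera_info(c);R=np.array(ci['R']);t=np.array(ci['t'])
    o=-R.T@t;d=back(c,uv,[1.])[0]-o;return o,d/np.linalg.norm(d)
def tri(uvs):
    A=0;b=0
    for c,uv in uvs:
        o,d=ray(c,uv);P=np.eye(3)-np.outer(d,d);A=A+P;b=b+P@o
    return np.linalg.solve(A,b)
E
python3 - <<'E'
from h import *
for c in ['side','top']:
    d=np.load(f'pics/{c}0.npy'); im=cv2.imread(f'pics/{c}0.png')
    for n in ['green_tin_center','red_tin_center','yellow_tin_center','chute']:
        for m in manip.masks_of(c,n)[:3]:
            mk=m['mask']; v,u=np.nonzero(mk&(d>0))
            P=back(c,np.c_[u,v],d[v,u])
            print(c,n,round(m['p'],2),np.round(m['location']),mk.sum(),P.mean(0).round(3),np.percentile(P,[2,98],axis=0).round(3).tolist())
            if m['p']>.5: np.save(f'pics/m_{c}_{n}.npy',mk)
    a,b=( (230,330),(160,290)) if c=='side' else ((0,0),(0,0))
im=cv2.imread('pics/side0.png')[165:275,235:385]; cv2.imwrite('pics/cs.png',cv2.resize(im,None,fx=5,fy=5,interpolation=cv2.INTER_CUBIC))
im=cv2.imread('pics/top0.png')[150:250,245:365]; cv2.imwrite('pics/ct.png',cv2.resize(im,None,fx=6,fy=6,interpolation=cv2.INTER_CUBIC))
E
```

```text
side green_tin_center 0.76 [222. 279.] 564 [ 0.469 -0.034  0.078] [[0.448, -0.077, 0.053], [0.5, 0.012, 0.09]]
side green_tin_center 0.41 [214. 318.] 5495 [ 0.592 -0.067  0.061] [[0.444, -0.21, 0.03], [0.695, 0.095, 0.1]]
side red_tin_center 0.2 [160. 260.] 544 [0.709 0.269 0.055] [[0.683, 0.243, 0.005], [0.748, 0.31, 0.087]]
side yellow_tin_center 0.95 [205. 260.] 482 [0.489 0.062 0.077] [[0.468, 0.02, 0.047], [0.522, 0.108, 0.09]]
side yellow_tin_center 0.8 [192. 241.] 523 [0.55  0.193 0.04 ] [[0.515, 0.17, 0.006], [0.608, 0.223, 0.057]]
side yellow_tin_center 0.68 [270. 252.] 909 [ 0.322 -0.089  0.042] [[0.291, -0.128, 0.012], [0.361, -0.044, 0.057]]
side chute 0.68 [206. 259.] 509 [0.49  0.062 0.076] [[0.468, 0.014, 0.032], [0.522, 0.111, 0.09]]
side chute 0.65 [215. 324.] 5162 [ 0.595 -0.068  0.062] [[0.448, -0.21, 0.034], [0.691, 0.093, 0.099]]
side chute 0.47 [302. 451.] 5892 [ 0.591 -0.459  0.011] [[0.502, -0.557, 0.005], [0.679, -0.354, 0.021]]
top green_tin_center 0.89 [225. 298.] 451 [ 0.48 -0.03  0.08] [[0.452, -0.074, 0.062], [0.51, 0.013, 0.09]]
top red_tin_center 0.64 [232. 327.] 495 [ 0.462 -0.124  0.077] [[0.433, -0.17, 0.035], [0.498, -0.08, 0.089]]
top yellow_tin_center 0.89 [200. 230.] 458 [0.561 0.205 0.045] [[0.517, 0.175, 0.01], [0.608, 0.238, 0.057]]
top yellow_tin_center 0.8 [218. 271.] 465 [0.501 0.064 0.079] [[0.472, 0.02, 0.056], [0.532, 0.109, 0.09]]
top yellow_tin_center 0.79 [271. 310.] 449 [ 0.331 -0.076  0.046] [[0.295, -0.122, 0.025], [0.367, -0.034, 0.057]]
top chute 0.67 [192. 308.] 4555 [ 0.595 -0.057  0.051] [[0.498, -0.2, 0.033], [0.687, 0.091, 0.095]]
top chute 0.53 [218. 272.] 463 [0.5   0.063 0.078] [[0.472, 0.02, 0.037], [0.531, 0.106, 0.09]]
```

View pics/cs.png

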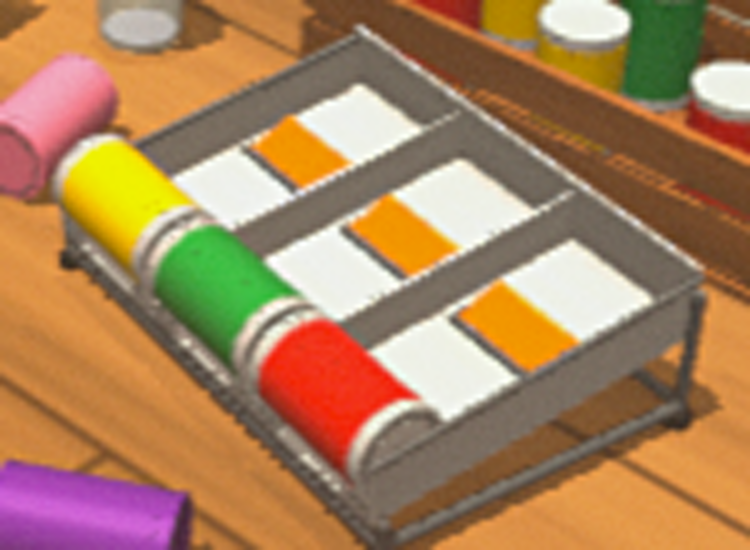

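View pics/ct.png

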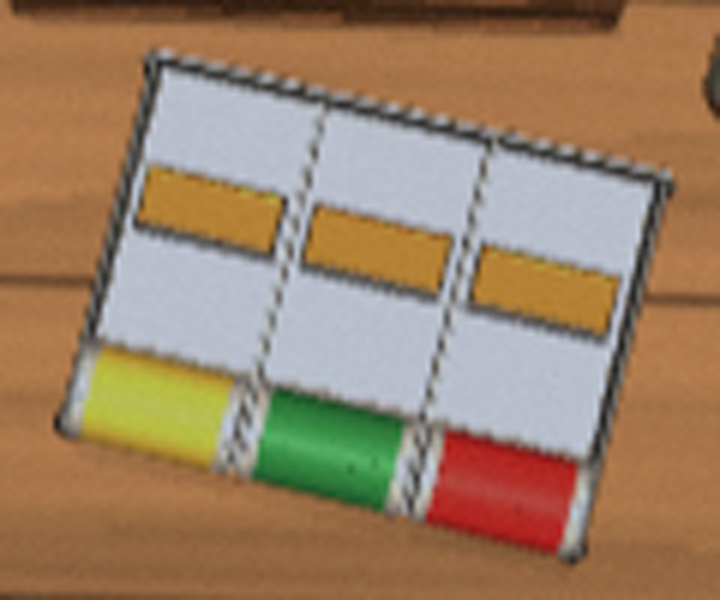

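The crops confirm it: green is in the middle lane, whose orange flap is up. Next I'll fit the chute frame from the depth.

```bash
cat > fit.py <<'E'
from h import *
from scipy.optimize import least_squares
from scipy.spatial.transform import Rotation as Ro
def ax(p): # yaw, o(3), tilt
    return Ro.from_euler('ZY',[p[0],-p[1]]).as_matrix()
def clouds():
    out={}
    for c in ['side','top']:
        d=np.load(f'pics/{c}0.npy');v,u=np.nonzero(d>0);P=back(c,np.c_[u,v],d[v,u])
        out[c]=(P,cv2.imread(f'pics/{c}0.png')[v,u][:,::-1].astype(int))
    return out
if __name__=='__main__':
    C=clouds()
    for cams in (['side'],['top'],['side','top']):
        P=np.vstack([C[c][0] for c in cams]);col=np.vstack([C[c][1] for c in cams])
        p=np.array([-.204,.14,.575,-.055,.045])
        for it in range(8):
            L=(P-p[2:])@ax(p)
            fl=(abs(L[:,2])<.008)&(L[:,0]>-.04)&(L[:,0]<.1)&(abs(L[:,1])<.14)&((L[:,0]<.01)|(L[:,0]>.055))&(col.min(1)>110)
            tin=[]
            for y in (.097,0,-.097):
                r=np.hypot(L[:,0]+.084,L[:,2]-.027)
                tin.append((abs(r-.027)<.008)&(abs(L[:,1]-y)<.044)&(L[:,2]>.02))
            t=tin[0]|tin[1]|tin[2]
            ir=(abs(L[:,1])<.16)&(L[:,0]>.03)&(L[:,0]<.04)&0
            # y from colour masks of labels: side walls outer edges
            def f(q):
                Lf=(P[fl]-q[2:])@ax(q);Lt=(P[t]-q[2:])@ax(q)
                return np.r_[Lf[:,2]*.7,np.hypot(Lt[:,0]+.084,Lt[:,2]-.027)-.027, [(q-p)@ax(q)[:,1].dot(0) if 0 else 0]]
            # y-shift held by label centroid
            L=(P-p[2:])@ax(p)
            s=least_squares(f,p,loss='soft_l1',f_scale=.002,x_scale=[.01,.01,.001,.001,.001]).x
            # y: orange flaps
            L=(P-s[2:])@ax(s)
            o=(col[:,0]>150)&(col[:,1]>80)&(col[:,1]<170)&(col[:,2]<60)&(L[:,0]>0)&(L[:,0]<.06)&(L[:,2]>-.002)&(L[:,2]<.015)&(abs(L[:,1])<.15)
            lo,hi=np.percentile(L[o][:,1],[1,99]);dy=(lo+hi)/2
            s[2:]+=ax(s)[:,1]*dy; p=s
        print(cams,p.round(4),fl.sum(),t.sum(),'flap y',lo.round(3),hi.round(3),'x',np.percentile(L[o][:,0],[2,98]).round(3),'z max',np.percentile(L[o][:,2],98).round(4))
        print(' tin label y spans',[np.percentile(L[m][:,1]-dy,[1,99]).round(3).tolist() for m in tin],'rms',np.std(f(p)).round(4))
    np.save('frame.npy',p)
    A=ax(p);o=p[2:]
    print('green centre',o+A@[-.084,0,.027])
    s=manip.observe();q=s['eef_rot'];R=Ro.from_quat([q[1],q[2],q[3],q[0]]).as_matrix();print('R tool\n',R.round(3))
    for sg in (1,-1):
        T=np.c_[sg*A[:,1],-A[:,2],np.cross(sg*A[:,1],-A[:,2])]
        print(sg,'turn',Ro.from_matrix(T@R.T).as_rotvec().round(3))
    for x in (-.135,-.111,.051): 
        X=o+A@[x,0,.02]; print(x,'tip',X.round(4),'shift cm',((X-s['position'])*100).round(1))
    for c in ['side','top']:
        im=cv2.imread(f'pics/{c}0.png')
        for X in [[-.084,0,.027],[-.105,0,0],[.105,0,0],[.048,0,.009],[-.105,.1455,0],[-.105,-.1455,0],[.105,.1455,.042],[.105,-.1455,.042]]:
            u=proj(c,o+A@X)[0];cv2.circle(im,tuple(int(round(a*8)) for a in u),12,(255,0,255),-1,cv2.LINE_AA,3)
        a=im[165:285,235:385] if c=='side' else im[150:250,245:365]
        cv2.imwrite(f'pics/fit_{c}.png',cv2.resize(a,None,fx=4,fy=4,interpolation=cv2.INTER_CUBIC))
    a=cv2.imread('pics/fit_side.png');b=cv2.imread('pics/fit_top.png');k=np.zeros((480,1080,3),np.uint8);k[:480,:600]=a;k[:400,600:]=b
    cv2.imwrite('pics/fit.png',cv2.resize(k,(800,356)))
E
python3 fit.py
```

```text
Traceback (most recent call last):
  File "fit.py", line 36, in <module>
    lo,hi=np.percentile(L[o][:,1],[1,99]);dy=(lo+hi)/2
          ~~~~~~~~~~~~~^^^^^^^^^^^^^^^^^^
IndexError: index -1 is out of bounds for axis 0 with size 0
```

```bash
sed -i 's/p=np.array(\[-.204.*/p=np.array([-.204,.14,.560,-.048,.045])/; s/(L\[:,0\]>0)&(L\[:,0\]<.06)&(L\[:,2\]>-.002)&(L\[:,2\]<.015)/(L[:,0]>-.02)\&(L[:,0]<.08)\&(abs(L[:,2])<.025)/; s/(col\[:,0\]>150)&(col\[:,1\]>80)&(col\[:,1\]<170)&(col\[:,2\]<60)/(col[:,0]>150)\&(col[:,0]-col[:,2]>110)/' fit.py; python3 fit.py
```

```text
Traceback (most recent call last):
  File "fit.py", line 36, in <module>
    lo,hi=np.percentile(L[o][:,1],[1,99]);dy=(lo+hi)/2
          ~~~~~~~~~~~~~^^^^^^^^^^^^^^^^^^
IndexError: index -1 is out of bounds for axis 0 with size 0
```

```bash
python3 - <<'E'
s=open('fit.py').read()
s=s.replace("[(q-p)@ax(q)[:,1].dot(0) if 0 else 0]","[((q-p)[2:]@ax(p)[:,1])*10]")
s=s.replace("            lo,hi=","            if o.sum()<20: print(it,s,fl.sum(),t.sum(),o.sum())\n            lo,hi=")
open('fit.py','w').write(s)
E
python3 fit.py 2>&1 | tail -30
```

```text
['side'] [-0.2142  0.1393  0.5692 -0.0423  0.0463] 1505 1511 flap y -0.126 0.126 x [0.017 0.046] z max 0.0098
 tin label y spans [[0.054, 0.134], [-0.044, 0.043], [-0.14, -0.053]] rms 0.0013
['top'] [-0.2151  0.1371  0.568  -0.049   0.0438] 2211 1329 flap y -0.132 0.132 x [0.022 0.048] z max 0.0126
 tin label y spans [[0.054, 0.14], [-0.043, 0.043], [-0.14, -0.054]] rms 0.002
['side', 'top'] [-0.215   0.1367  0.5679 -0.0477  0.0451] 3693 2861 flap y -0.132 0.132 x [0.018 0.047] z max 0.0112
 tin label y spans [[0.054, 0.139], [-0.043, 0.042], [-0.14, -0.054]] rms 0.0019
green centre [ 0.48299573 -0.02915842  0.06035679]
R tool
 [[ 0.233 -0.    -0.973]
 [ 0.973 -0.     0.233]
 [-0.    -1.     0.   ]]
1 turn [-0.03  -0.133  0.02 ]
-1 turn [ 0.208 -0.048 -3.115]
-0.135 tip [ 0.4346 -0.0186  0.0465] shift cm [ 28.9 -62.6 -17.6]
-0.111 tip [ 0.4578 -0.0237  0.0497] shift cm [ 31.2 -63.1 -17.3]
0.051 tip [ 0.6146 -0.0579  0.0718] shift cm [ 46.9 -66.6 -15.1]
```

View pics/fit.png

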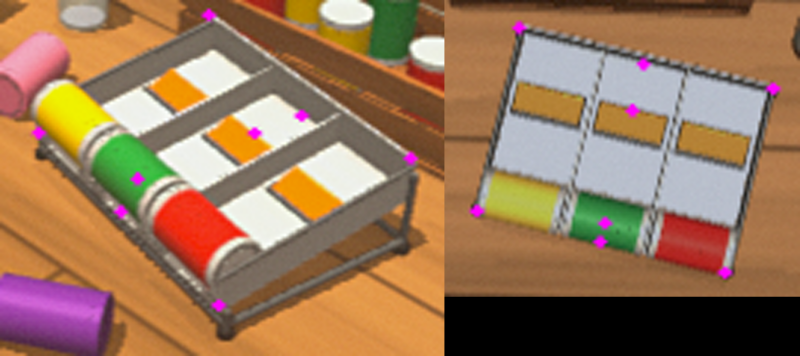

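The fit overlay agrees in both views: rack corners, flap edge and lip all land on the image. The tilt is 0.137 rad, the floor height 45 mm and the flap 17–47 mm along x, all as described. Next, the shifts.

```bash
cat > tgt.py <<'E'
from fit import *
p=np.load('frame.npy');A=ax(p);o=p[2:]
def W(x,y,z): return o+A@np.array([x,y,z])
def L(X): return A.T@(np.array(X)-o)
E
python3 - <<'E'
from tgt import *
s0=np.array([.145,.608,.223])
for x,z in [(-.16,.15),(-.155,.08),(-.155,.018),(-.121,.018)]:
    print(x,z,W(x,0,z).round(4),((W(x,0,z)-s0)*100).round(2))
print('ex',A[:,0].round(4),'ey',A[:,1].round(4),'ez',A[:,2].round(4))
E
```

```text
-0.16 0.15 [ 0.3931 -0.0095  0.1719] [ 24.81 -61.75  -5.11]
-0.155 0.08 [ 0.4072 -0.0126  0.1032] [ 26.22 -62.06 -11.98]
-0.155 0.018 [ 0.4155 -0.0144  0.0418] [ 27.05 -62.24 -18.12]
-0.121 0.018 [ 0.4484 -0.0216  0.0464] [ 30.34 -62.96 -17.66]
ex [ 0.9679 -0.2113  0.1362] ey [ 0.2133  0.977  -0.    ] ez [-0.1331  0.0291  0.9907]
```

{"name": "play_rows", "arguments": {"moves": "1.5 -2 0 0 0 0 0.45; 4 -5 0 0 0 0 0.45; 6.5 -8.5 0 0 0 0 0.45; 9.5 -12 0 0 0 0 0.45; 12 -15.5 0 0 0 0 0.45; 15 -19 0 0 0 0 0.45; 17.5 -22.5 0 0 0 0 0.45; 20 -26 0 0 0 0 0.45; 22 -30 0 -0.01 -0.03 0.01 0.45; 23.5 -34 0 -0.01 -0.06 0.01 0.45"}}

```text
t: 1.5
position: [0.3818, 0.2665, 0.223]
eef_rot: [-0.536, 0.569, 0.456, -0.425]
ft_force: [0.4, -0.1, -0.7]
gripper_width: 0.451
```

{"name": "play_rows", "arguments": {"moves": "0.2 -4.2 0 0 -0.01 0 0.45; 0.4 -8.4 0 0 -0.02 0 0.45; 0.6 -12.6 0 -0.01 -0.03 0 0.45; 0.8 -16.8 0 -0.01 -0.04 0.01 0.45; 1 -20.6 -1 -0.02 -0.05 0.01 0.45; 1.1 -24 -2.2 -0.02 -0.06 0.01 0.45; 1.2 -26.5 -3.5 -0.02 -0.073 0.01 0.45; 1.3 -27.8 -4.5 -0.02 -0.073 0.01 0.45; 1.3 -27.8 -5.1 -0.02 -0.073 0.01 0.45; 1.3 -27.8 -5.1 -0.02 -0.073 0.01 0.45"}}

```text
t: 2.5
position: [0.393, -0.0101, 0.1712]
eef_rot: [-0.513, 0.587, 0.472, -0.412]
ft_force: [-0.3, -0.3, 0.2]
gripper_width: 0.448
```

```bash
cat > st.py <<'E'
import sys
from tgt import *
n=sys.argv[1]
s=manip.observe();q=s['eef_rot'];R=Ro.from_quat([q[1],q[2],q[3],q[0]]).as_matrix()
T=np.c_[A[:,1],-A[:,2],np.cross(A[:,1],-A[:,2])]
print(s['t'],'world',s['position'].round(4),'chute mm',(L(s['position'])*1000).round(1),'turn left',Ro.from_matrix(T@R.T).as_rotvec().round(3),'f',np.round(s['ft_force'],1),s['gripper_width'])
tiles=[]
for c in sys.argv[2:]:
    im,d=manip.get_image(c);np.save(f'pics/{n}_{c}.npy',d);b=np.ascontiguousarray(im[:,:,::-1]);cv2.imwrite(f'pics/{n}_{c}_raw.png',b)
    if c!='wrist':
        b=b[140:290,200:400] if c=='side' else b[140:290,210:410]; b=cv2.resize(b,(400,300),interpolation=cv2.INTER_CUBIC)
    else:
        b=cv2.resize(b,(400,300))
    tiles.append(b)
if tiles: cv2.imwrite(f'pics/{n}.png',np.hstack(tiles))
E
python3 st.py a side wrist
```

```text
2.5 world [ 0.393  -0.0101  0.1712] chute mm [-160.    -0.6  149.3] turn left [-0.001 -0.002  0.001] f [-0.3 -0.3  0.2] 0.4478315150913652
```

View pics/a.png

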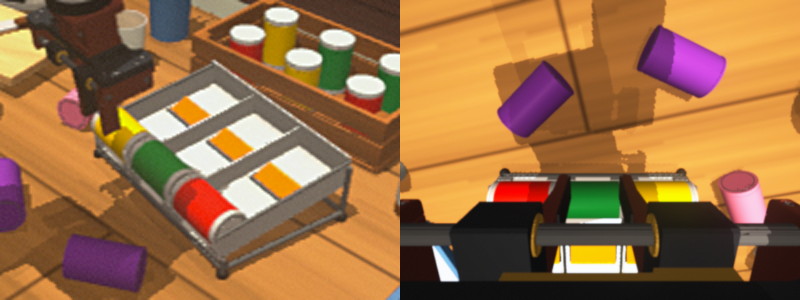

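The side and wrist views show the fingers straddling the green tin's middle. Nothing has been disturbed. Next I'll descend in front of the tin.

{"name": "play_rows", "arguments": {"moves": "0.3 0 -1.2 0 0 0 0.45; 0.7 -0.1 -3.5 0 0 0 0.45; 1.1 -0.2 -6 0 0 0 0.45; 1.4 -0.3 -8.3 0 0 0 0.45; 1.8 -0.4 -10.3 0 0 0 0.45; 2 -0.4 -11.6 0 0 0 0.45; 2.2 -0.4 -12.5 0 0 0 0.45; 2.3 -0.4 -13 0 0 0 0.45; 2.3 -0.4 -13 0 0 0 0.45; 2.3 -0.4 -13 0 0 0 0.45"}}

```text
t: 3.6
position: [0.4167, -0.014, 0.0421]
eef_rot: [-0.512, 0.587, 0.473, -0.412]
ft_force: [-0.1, 0.2, 0.1]
gripper_width: 0.448
```

```bash
python3 st.py b side top wrist; python3 - <<'E'
from tgt import *
C=clouds();P=np.vstack([C['side'][0],C['top'][0]])
m=(P[:,0]>.69)&(P[:,0]<.95)&(abs(P[:,1]+.05)<.2)&(P[:,2]>.07)
print('crate', np.percentile(P[m],[0.5,99.5],axis=0).round(3))
ci=manip.camera_info('wrist');print('cam',(-np.array(ci['R']).T@ci['t']).round(3))
E
```

```text
3.6 world [ 0.4167 -0.014   0.0421] chute mm [-153.8    0.7   18.2] turn left [-0.     0.    -0.001] f [-0.1  0.2  0.1] 0.4482672180948017
crate [[ 0.692 -0.201  0.07 ]
 [ 0.949  0.148  0.103]]
cam [0.323 0.005 0.193]
```

View pics/b.png

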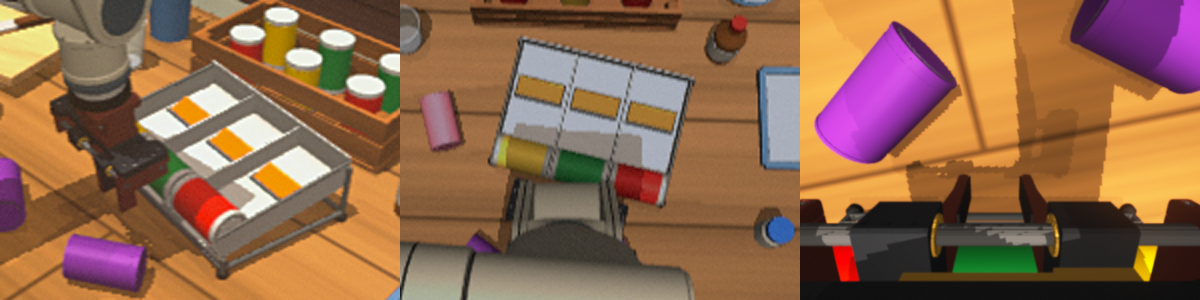

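{"name": "play_rows", "arguments": {"moves": "0.4 -0.1 0.05 0 0 0 0.45; 0.87 -0.22 0.12 0 0 0 0.45; 1.36 -0.35 0.19 0 0 0 0.45; 1.84 -0.46 0.26 0 0 0 0.45; 2.23 -0.55 0.31 0 0 0 0.45; 2.52 -0.61 0.35 0 0 0 0.45; 2.76 -0.67 0.39 0 0 0 0.45; 2.95 -0.71 0.41 0 0 0 0.45; 3.1 -0.75 0.44 0 0 0 0.45; 3.2 -0.77 0.45 0 0 0 0.45"}}

```text
t: 4.75
position: [0.448, -0.0219, 0.0461]
eef_rot: [-0.512, 0.587, 0.473, -0.413]
ft_force: [-2.0, 1.2, 1.6]
gripper_width: 0.451
```

```bash
python3 st.py c side top
```

```text
4.75 world [ 0.448  -0.0219  0.0461] chute mm [-121.4   -0.3   17.7] turn left [-0.    -0.001 -0.   ] f [-2.   1.2  1.6] 0.4514567249830855
```

View pics/c.png

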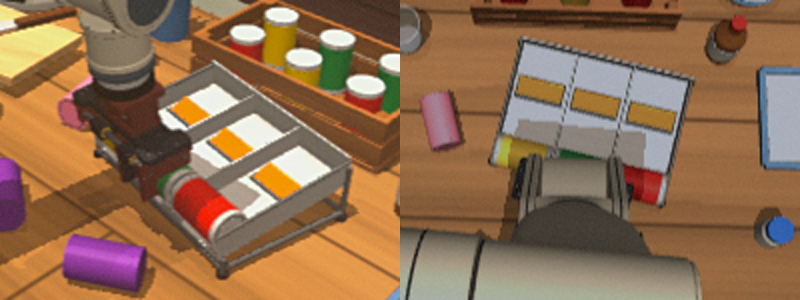

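{"name": "play_rows", "arguments": {"moves": "0.2 -0.04 0.03 0 0 0 0.45; 0.45 -0.1 0.06 0 0 0 0.45; 0.7 -0.15 0.1 0 0 0 0.45; 0.95 -0.21 0.13 0 0 0 0.45; 1.2 -0.26 0.17 0 0 0 0.45; 1.45 -0.32 0.2 0 0 0 0.45; 1.7 -0.37 0.24 0 0 0 0.45; 1.95 -0.43 0.27 0 0 0 0.45; 2.2 -0.48 0.31 0 0 0 0.45; 2.4 -0.52 0.34 0 0 0 0.45"}}

```text
t: 5.85
position: [0.4727, -0.0271, 0.0496]
eef_rot: [-0.512, 0.587, 0.473, -0.412]
ft_force: [-1.3, 0.4, 1.1]
gripper_width: 0.447
```

```bash
python3 st.py d side top wrist
```

```text
5.85 world [ 0.4727 -0.0271  0.0496] chute mm [-95.9  -0.2  17.8] turn left [-0. -0. -0.] f [-1.3  0.4  1.1] 0.44670439944186113
```

View pics/d.png

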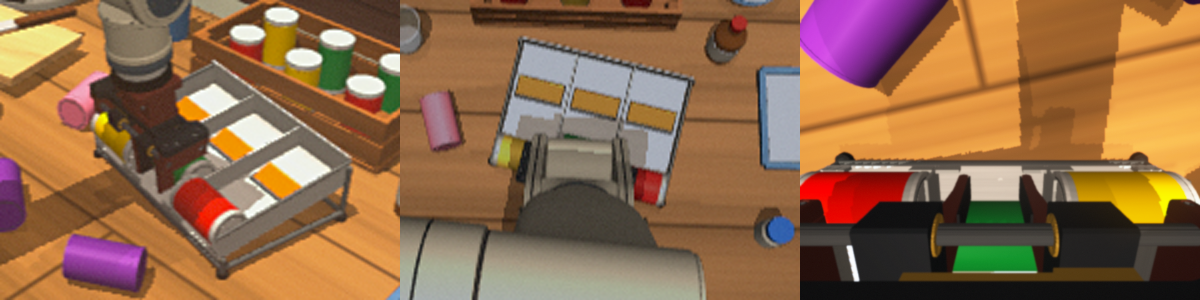

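The green tin is rolling ahead of the fingers, and red and yellow are still at their lips. Continuing at 3 cm/s.

{"name": "play_rows", "arguments": {"moves": "0.29 -0.06 0.04 0 0 0 0.45; 0.58 -0.13 0.08 0 0 0 0.45; 0.87 -0.19 0.12 0 0 0 0.45; 1.16 -0.25 0.16 0 0 0 0.45; 1.45 -0.32 0.2 0 0 0 0.45; 1.74 -0.38 0.24 0 0 0 0.45; 2.03 -0.44 0.29 0 0 0 0.45; 2.32 -0.51 0.33 0 0 0 0.45; 2.61 -0.57 0.37 0 0 0 0.45; 2.9 -0.63 0.41 0 0 0 0.45"}}

```text
t: 7.0
position: [0.5016, -0.0334, 0.0537]
eef_rot: [-0.512, 0.587, 0.473, -0.412]
ft_force: [-2.4, 0.6, 1.6]
gripper_width: 0.447
```

{"name": "play_rows", "arguments": {"moves": "0.29 -0.06 0.04 0 0 0 0.45; 0.58 -0.13 0.08 0 0 0 0.45; 0.87 -0.19 0.12 0 0 0 0.45; 1.16 -0.25 0.16 0 0 0 0.45; 1.45 -0.32 0.2 0 0 0 0.45; 1.74 -0.38 0.24 0 0 0 0.45; 2.03 -0.44 0.29 0 0 0 0.45; 2.32 -0.51 0.33 0 0 0 0.45; 2.61 -0.57 0.37 0 0 0 0.45; 2.9 -0.63 0.41 0 0 0 0.45"}}

```text
t: 8.0
position: [0.5306, -0.0397, 0.0578]
eef_rot: [-0.512, 0.587, 0.473, -0.412]
ft_force: [-1.3, -0.2, 1.1]
gripper_width: 0.451
```

```bash
python3 st.py e side top wrist
```

```text
8.0 world [ 0.5306 -0.0397  0.0578] chute mm [-36.   -0.2  17.8] turn left [-0. -0. -0.] f [-1.3 -0.2  1.1] 0.45148428094160137
```

View pics/e.png

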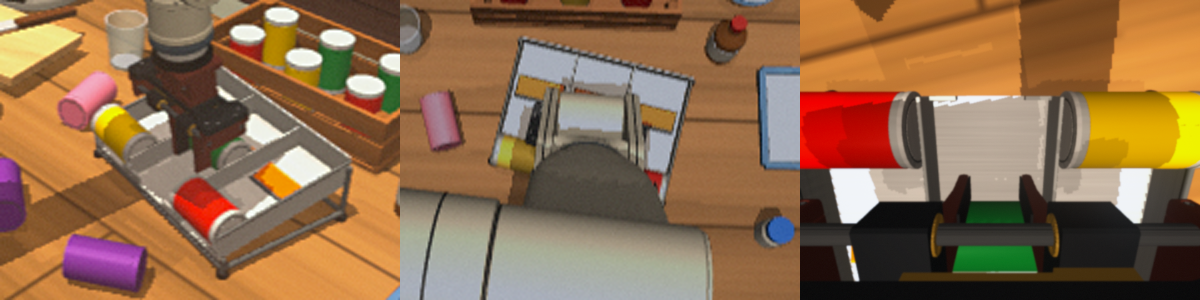

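{"name": "play_rows", "arguments": {"moves": "0.24 -0.05 0.03 0 0 0 0.45; 0.48 -0.11 0.07 0 0 0 0.45; 0.73 -0.16 0.1 0 0 0 0.45; 0.97 -0.21 0.14 0 0 0 0.45; 1.21 -0.26 0.17 0 0 0 0.45; 1.45 -0.32 0.2 0 0 0 0.45; 1.69 -0.37 0.24 0 0 0 0.45; 1.94 -0.42 0.27 0 0 0 0.45; 2.18 -0.48 0.31 0 0 0 0.45; 2.42 -0.53 0.34 0 0 0 0.45"}}

```text
t: 9.15
position: [0.5548, -0.045, 0.0612]
eef_rot: [-0.512, 0.587, 0.473, -0.412]
ft_force: [-2.5, 0.4, 2.3]
gripper_width: 0.45
```

{"name": "play_rows", "arguments": {"moves": "0.24 -0.05 0.03 0 0 0 0.45; 0.48 -0.11 0.07 0 0 0 0.45; 0.73 -0.16 0.1 0 0 0 0.45; 0.97 -0.21 0.14 0 0 0 0.45; 1.21 -0.26 0.17 0 0 0 0.45; 1.45 -0.32 0.2 0 0 0 0.45; 1.69 -0.37 0.24 0 0 0 0.45; 1.94 -0.42 0.27 0 0 0 0.45; 2.18 -0.48 0.31 0 0 0 0.45; 2.42 -0.53 0.34 0 0 0 0.45"}}

```text
t: 10.15
position: [0.5791, -0.0503, 0.0646]
eef_rot: [-0.512, 0.587, 0.473, -0.412]
ft_force: [-0.1, -0.2, 0.1]
gripper_width: 0.45
```

```bash
python3 st.py f side wrist
```

```text
10.15 world [ 0.5791 -0.0503  0.0646] chute mm [14.1 -0.2 17.8] turn left [-0. -0. -0.] f [-0.1 -0.2  0.1] 0.45048715629716163
```

View pics/f.png

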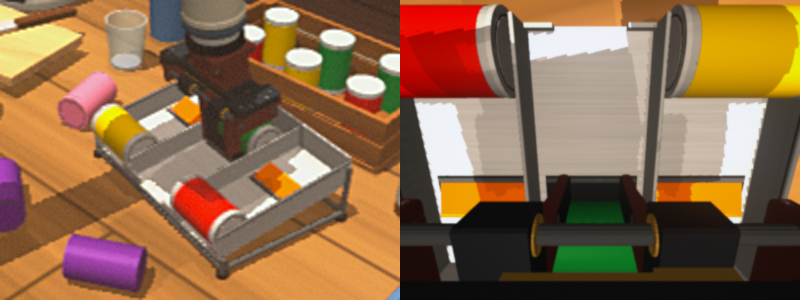

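{"name": "play_rows", "arguments": {"moves": "0.15 -0.03 0.02 0 0 0 0.45; 0.3 -0.06 0.04 0 0 0 0.45; 0.45 -0.1 0.06 0 0 0 0.45; 0.6 -0.13 0.08 0 0 0 0.45; 0.75 -0.16 0.1 0 0 0 0.45; 0.9 -0.19 0.12 0 0 0 0.45; 1.05 -0.23 0.14 0 0 0 0.45; 1.2 -0.26 0.17 0 0 0 0.45; 1.35 -0.29 0.19 0 0 0 0.45; 1.5 -0.32 0.21 0 0 0 0.45"}}

```text
t: 11.25
position: [0.5939, -0.0535, 0.0667]
eef_rot: [-0.512, 0.587, 0.473, -0.412]
ft_force: [-0.2, 0.3, -0.6]
gripper_width: 0.45
```

```bash
python3 st.py g side wrist
```

```text
11.25 world [ 0.5939 -0.0535  0.0667] chute mm [29.3 -0.1 17.8] turn left [-0. -0. -0.] f [-0.2  0.3 -0.6] 0.44976702691436266
```

View pics/g.png

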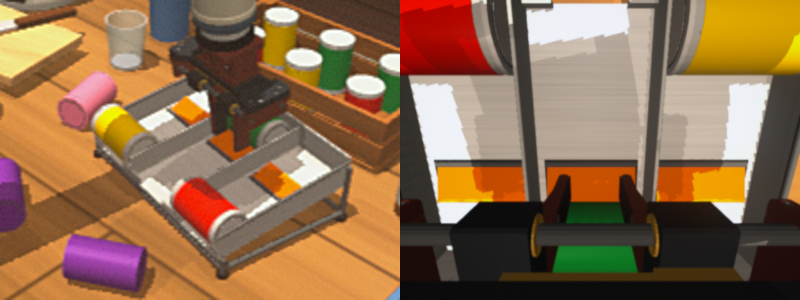

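{"name": "play_rows", "arguments": {"moves": "0.1 -0.02 0.01 0 0 0 0.45; 0.2 -0.04 0.03 0 0 0 0.45; 0.3 -0.07 0.04 0 0 0 0.45; 0.4 -0.09 0.06 0 0 0 0.45; 0.5 -0.11 0.07 0 0 0 0.45; 0.6 -0.13 0.08 0 0 0 0.45; 0.7 -0.15 0.1 0 0 0 0.45; 0.78 -0.17 0.11 0 0 0 0.45; 0.86 -0.19 0.12 0 0 0 0.45; 0.88 -0.19 0.12 0 0 0 0.45"}}

```text
t: 12.35
position: [0.6027, -0.0554, 0.0679]
eef_rot: [-0.512, 0.587, 0.473, -0.412]
ft_force: [-2.0, 0.1, 1.1]
gripper_width: 0.45
```

```bash
python3 st.py h side wrist; python3 - <<'E'
from tgt import *
d=np.load('pics/h_wrist.npy');im=cv2.imread('pics/h_wrist_raw.png').astype(int)
o=(im[:,:,2]>120)&(im[:,:,2]-im[:,:,0]>90)&(im[:,:,1]>50)&(d>0)
v,u=np.nonzero(o);P=(back('wrist',np.c_[u,v],d[v,u])-p[2:])@A
for y in (.097,0,-.097):
    m=(abs(P[:,1]-y)<.03)&(P[:,0]>.0)&(P[:,0]<.06)&(abs(P[:,2])<.02)
    if m.sum()>9: print(y,m.sum(),np.polyfit(P[m,0],P[m,2],1).round(3),np.percentile(P[m],[2,98],axis=0).round(4).tolist())
E
```

```text
12.35 world [ 0.6027 -0.0554  0.0679] chute mm [38.5 -0.1 17.8] turn left [-0. -0. -0.] f [-2.   0.1  1.1] 0.45011645222857743
0.097 4864 [ 0.272 -0.004] [[0.0192, 0.0682, 0.0009], [0.0485, 0.1257, 0.0096]]
0 4063 [ 0.268 -0.004] [[0.0197, -0.028, 0.001], [0.0486, 0.0279, 0.0097]]
-0.097 4838 [ 0.274 -0.004] [[0.0196, -0.1259, 0.001], [0.0488, -0.0682, 0.0096]]
```

View pics/h.png

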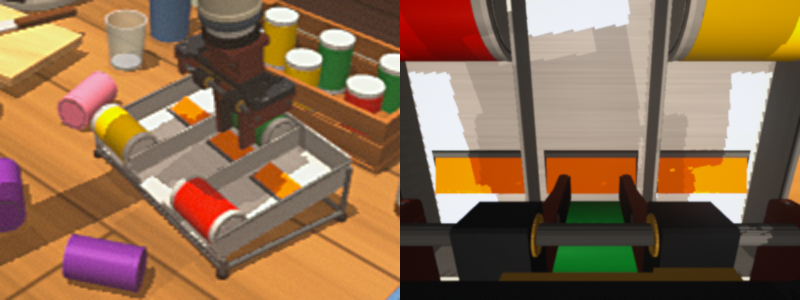

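The middle flap is fully up: its slope is 0.268 against 0.272 and 0.274 for its neighbours, and its edge is at z = 9.7 mm. I'll back off slowly so the tin settles onto the flap edge.

{"name": "play_rows", "arguments": {"moves": "-0.1 0.02 -0.01 0 0 0 0.45; -0.2 0.04 -0.03 0 0 0 0.45; -0.3 0.07 -0.04 0 0 0 0.45; -0.4 0.09 -0.06 0 0 0 0.45; -0.5 0.11 -0.07 0 0 0 0.45; -0.6 0.13 -0.08 0 0 0 0.45; -0.7 0.15 -0.1 0 0 0 0.45; -0.85 0.19 -0.12 0 0 0 0.45; -1.05 0.23 -0.14 0 0 0 0.45; -1.3 0.28 -0.18 0 0 0 0.45"}}

```text
t: 13.45
position: [0.5895, -0.0525, 0.0661]
eef_rot: [-0.512, 0.587, 0.473, -0.412]
ft_force: [-0.1, 0.5, -0.7]
gripper_width: 0.449
```

{"name": "play_rows", "arguments": {"moves": "-0.3 0.06 -0.04 0 0 0 0.45; -0.8 0.17 -0.1 0 0 0 0.45; -1.5 0.3 0 0 0 0 0.45; -2.2 0.4 0.5 0 0 0 0.45; -2.8 0.5 1.5 0 0 0 0.45; -3.4 0.6 3 0 0 0 0.45; -4 0.7 5 0 0 0 0.45; -5 0.8 7 0 0 0 0.45; -6.5 1 9 0 0 0 0.45; -8 1.2 11 0 0 0 0.45"}}

```text
t: 14.45
position: [0.5088, -0.0405, 0.1777]
eef_rot: [-0.512, 0.587, 0.473, -0.412]
ft_force: [0.3, 0.1, -0.1]
gripper_width: 0.454
```

{"name": "play_rows", "arguments": {"moves": "-3 0 1.5 0 0 0 0.45; -6 0.5 3 0 0 0 0.45; -8 2.5 4 0 0 0 0.45; -9.5 6 4 0 0 0 0.45; -10.5 10 4 0 0 0 0.45; -11 14 4 0 0 0 0.45; -11.5 18 4 0 0 0 0.45; -12 22 4 0 0 0 0.45; -12 24 4 0 0 0 0.45; -12 24 4 0 0 0 0.45"}}

```text
t: 15.45
position: [0.3894, 0.2016, 0.217]
eef_rot: [-0.511, 0.586, 0.475, -0.412]
ft_force: [0.8, 0.0, -0.5]
gripper_width: 0.449
```

```bash
python3 st.py i side top; python3 - <<'E'
from tgt import *
for c in ['side','top']:
    d=np.load(f'pics/i_{c}.npy');im=cv2.imread(f'pics/i_{c}_raw.png').astype(int)
    v,u=np.nonzero(d>0);P=(back(c,np.c_[u,v],d[v,u])-p[2:])@A;col=im[v,u]
    g=(col[:,1]>col[:,2]+40)&(col[:,1]>col[:,0]+20)&(abs(P[:,1])<.047)&(abs(P[:,0])<.13)&(P[:,2]>.005)&(P[:,2]<.07)
    r=least_squares(lambda q:np.hypot(P[g,0]-q[0],P[g,2]-q[1])-.027,[.07,.027],loss='soft_l1',f_scale=.002).x
    print(c,'green',g.sum(),r.round(4),np.percentile(P[g,1],[2,98]).round(3))
    for n,y in (('yellow',.097),('red',-.097)):
        t=(abs(P[:,1]-y)<.04)&(P[:,0]<-.04)&(P[:,0]>-.13)&(P[:,2]>.03)&(P[:,2]<.06)
        print(n,t.sum(),least_squares(lambda q:np.hypot(P[t,0]-q[0],P[t,2]-q[1])-.027,[-.08,.027],loss='soft_l1',f_scale=.002).x.round(4))
    o=(col[:,2]>150)&(col[:,2]-col[:,0]>110)&(P[:,0]>.01)&(P[:,0]<.055)&(abs(P[:,2])<.015)
    for y in (.097,0,-.097):
        m=o&(abs(P[:,1]-y)<.035)
        if m.sum()>9: print('flap',y,m.sum(),np.polyfit(P[m,0],P[m,2],1).round(3),np.percentile(P[m,0],[2,98]).round(3))
E
```

```text
15.45 world [0.3894 0.2016 0.217 ] chute mm [-202.   205.5  201.3] turn left [-0.001  0.001 -0.004] f [ 0.8  0.  -0.5] 0.44866971004387507
side green 354 [0.0684 0.0287] [-0.039  0.032]
yellow 366 [-0.084   0.0282]
red 514 [-0.0837  0.0282]
flap 0.097 139 [ 0.237 -0.002] [0.017 0.047]
flap 0 174 [ 0.242 -0.002] [0.017 0.046]
flap -0.097 209 [ 0.237 -0.002] [0.017 0.047]
top green 334 [0.0685 0.0258] [-0.037  0.034]
yellow 386 [-0.0839  0.0256]
red 396 [-0.0837  0.0256]
flap 0.097 166 [ 0.257 -0.005] [0.022 0.048]
flap 0 129 [ 0.234 -0.004] [0.022 0.042]
flap -0.097 167 [ 0.316 -0.007] [0.022 0.047]
```

View pics/i.png

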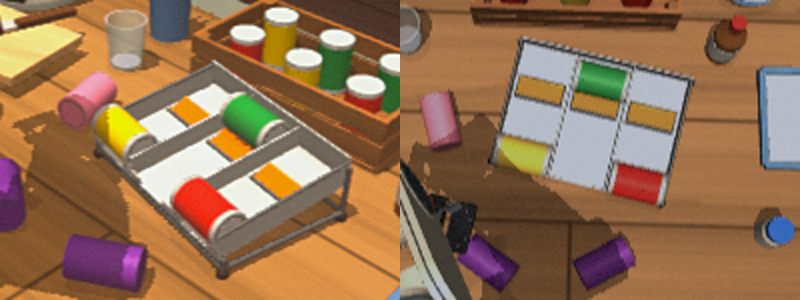

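The tin's centre is at x = 68.4 mm, resting on the raised flap as specified. Red and yellow are still at x = -84 mm and the arm is clear, so I'll hand in.

```bash
python3 -c "
from plant import manip
print(manip.close_job())"
```

```text
the job is handed in; nothing more can be done
None
```

The green tin is home in the middle lane, resting on the raised orange flap, and the job is handed in. I pushed it up the lane with the half-open fingers at about 2.5–3 cm/s, slowing to about 1 cm/s for the last stretch. Then I backed the fingers off slowly so it settled, and moved the arm clear. The job took about 15.5 s of the 38 s allowed, and the forces I read stayed below about 4 N.

Last checks, from the side and top cameras:
- **Green tin:** its centre is at chute x = 68.4 and 68.5 mm, against about 68 expected.
- **Flap:** the middle flap is fully up. With the tin held near the stop, the wrist camera gave a slope of 0.268, against 0.272 and 0.274 for its neighbours. The final top-view slopes are noisy (0.23–0.32), so I relied on the wrist and side readings.
- **Red and yellow tins:** both are still at x = -84 mm.
- **Other things on the table:** those in view look undisturbed, but I did not measure them.

No check failed. The only disagreement was in the first fit of the rack: the side view alone was about 6 mm off sideways, because the lane walls hid part of the flaps. I used the two views together.

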